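# Staples from the back of the desk caddy

### The arm

A 6-joint arm with a two-finger parallel gripper is mounted at the origin on a cart in front of the work surface, level with it; the furniture and walls round the work are solid. World frame = base frame: x ahead of the robot, y to its left, z up, the work surface at z = 0. Lengths are in m, angles in rad, forces in N, time in s.
With the tool pointing down it reaches from about 0.375 to 0.975 m from the base axis. Payload 3.8 kg.
Tool frame: the origin (TCP) lies where the fingers leave the gripper's body, on its centre line; the fingertips stand 73 mm ahead of it and the grasp point (between the pads) lies 54 mm ahead of it (tip_reach is the z of the fingertips in the tool frame, in m); z points along the fingers, y is the line along which they close (so a half turn about z gives the same grasp; the last joint's range is limited). The gripper opens to 85 mm and grips with 20 to 120 N. Pads are 22 mm wide; open, the fingers measure 114 mm over their backs; the gripper's body (76 mm by 85 mm) begins 54 mm behind the grasp point. The pads swing forward as they close: fully open they stand 13 mm farther back than shut.
Start: joints at [1.18, 0.264, 1.604, -0, 1.274, -0.037], TCP at [0.234, 0.633, 0.304] pointing down, gripper open.
Joint ranges: [-2.63, 2.63], [-0.94, 2.18], [0.31, 2.57], [-1.31, 4.45], [0, 2.66], [-2.55, 2.55]. Speed limits (rad/s): [2.57, 2.57, 3.14, 3.14, 3.14, 3.14].

### API

Orientations are given as a rotation vector (axis times angle).
In Python, from bench import sense, camera, camera_model, job_done, boxes_of, silhouettes, mark_of, tip_reach gives the robot as it stands.
- The arm moves only by the tool servo_tool, never from a script. Its argument "moves" is a list of rows, each an object with "hand": the opening, from 0 (shut) to 1 (fully open); "offset": the shift along the tool's x, y, z in m, a list of three; "dr": the turn, a rotation vector about the tool's x, y, z in rad, a list of three. A call has 1 to 8 rows; each row shifts and turns the commanded pose from where the row before left it, along the tool's axes as they then stand; what a row does not reach is not made up. A row lasts 1/8 s, in which the tool goes at most 62.5 mm and 10.7 degrees, less where a joint would pass 70% of its speed; a pose out of reach is approached as far as the arm can. A call with a gripper value outside its range is refused whole. The fingers move at their own pace and stop on an object; "newtons" is the grip in N (left out, the last holds). Time passes only in rows, so rows that do not move let the fingers close. It gives the time, the measured TCP pose, the force, the opening and the grip force at its end, in the units of the state.
- sense(): the state, without advancing time (a new reading comes with each control period).
- camera(name): name is "scene" or "top" or "wrist"; returns the picture (384x512x3 uint8, red, green, blue); there is no depth.
- camera_model(name): a dict with "mtx" (3x3 intrinsics, pixels), "xyz" and "attitude" of the camera in the world. Camera axes: x right, y down, z forward; pixel columns grow to the right and rows downward; lengths in m; the calibration is good to about 2 mm. A picture is of the moment at which its call begins: read the wrist's pose just before it. camera_model takes no time and is no camera call; for the wrist camera it gives the pose at the moment of the call.
- job_done(): hands the job in; it is judged then, once.
Trained networks look in the newest picture that a camera, given by its name, has taken for a name from the list of things; names that differ only in an ending like _2 or _b are one class to them, and where a whole thing is asked for, a point or a joint stands for the part that bears it (a point fixed in the world has none). Each returns a list of dicts, best first, with "p" (0 to 1); they miss things now and then, are a little off and sometimes report something else, mostly with a low value. They report only what shows in the picture. A call takes as long as a camera call. They do not tell look-alikes from the thing itself.
- boxes_of(camera, label): "xy" ([column, row] in pixels, amid what is visible of it).
- silhouettes(camera, label): "mask" (384x512 bool, what is visible of it) and "xy" ([column, row] in pixels, amid what is visible of it).
- mark_of(camera, label): "xy" ([column, row] in pixels: a listed point, or the origin of a listed thing).
The state is a dict: "time": time; "q": joint angles; "qvel": joint speeds; "effort": joint torques, N m; "tool_pos": TCP position; "eef_rot": TCP orientation; "ft_force": force on the tool from outside, world axes, zero at the start; "ft_torque": the same for the moment, N m; "gripper_width": finger opening in m; "gripper_force": force on a finger pad.
Only numpy, scipy, OpenCV 4.12 (cv2) and the standard library are available. Lean on these libraries where they do the work, as an engineer would, in place of code of your own. Each camera call takes 0.05 s, during which the arm holds its last target. There are 200 camera calls.

### The job

The box of staples is tucked into the grey desk caddy close behind a row of three round containers, which leave no room for a hand. First stand all three containers upright in the wooden side tray, then lay the staples box flat in the middle of the cork mat, ready to hand, and only when it lies there put each container back upright on the very spot in the caddy where it stood at the start. Do not tip any container over, and do not disturb the eraser or the loose bolt by the mat.

Things in the scene. Friction and masses are not known exactly. Their poses are not given: they have to be found in the camera images.
- caddy: grey shallow caddy, fixed, 130 (x) x 220 (y) x 14 mm, rim and floor 4 mm thick. Origin: centre of its underside; +x to its back, y along the row. Black round spots, 54 mm across, at x = -32, y = -68, 0, +68 mm carry one container each (which on which varies); the bay behind (x about +27 mm) holds the staples box and the eraser, some 40 mm either side of the middle.
- side_tray: empty light-wood shallow tray, fixed, 110 (x) x 240 (y) x 14 mm, rim and floor 4 mm thick. Origin: centre of its underside; y is its long axis. The containers can stand in it in a row along y, 75 mm apart.
- cork_mat: brown cork mat, fixed, 70 (x) x 90 (y) x 4 mm. Origin: centre of its underside. It lies between caddy and side tray. Beware: one leg of the upturned chair leans over the desk beyond the mat, from about (x 0.63, y 0.23, z 0.11) up to its tip at (0.51, 0.21, 0.54) m; carry things round it on the robot's side. Its seat is 0.11 m high.
- red_tin: red container with white bands and a narrow white cap (28 mm wide), 103 mm tall, body 47 mm in diameter and straight-sided up to 92 mm, about 0.16 kg, upright. Grip it from above round the upper body, about 75 mm above its underside, so that the gripper clears its neighbours. Origin: centre of its underside; z is its upright axis.
- blue_tub: blue container with white bands and a wide yellow lid (43 mm), 103 mm tall, body 47 mm in diameter and straight-sided up to 92 mm, about 0.16 kg, upright. Grip it from above round the upper body, about 75 mm above its underside, so that the gripper clears its neighbours. Origin: centre of its underside; z is its upright axis.
- white_jar: white container with green bands and a wide black lid (43 mm), 103 mm tall, body 47 mm in diameter and straight-sided up to 92 mm, about 0.16 kg, upright. Grip it from above round the upper body, about 75 mm above its underside, so that the gripper clears its neighbours. Origin: centre of its underside; z is its upright axis.
- staples_box: small cream and red carton of staples, 34 (x) x 56 (y) x 14 mm, 0.06 kg, lying flat in the caddy's back bay with its long side pointing to the caddy's back; pinch it across its 34 mm width (along its x). Origin: centre of its underside.
- eraser: bystander: white eraser in a grey sleeve, 21 x 46 x 12 mm, lying loose in the caddy's back bay; it stays there. Origin: centre of its underside.
- chair_bolt: bystander: light-grey loose bolt with a washer, 16 x 38 x 16 mm, lying on the desk some 75 mm from the middle of the cork mat; it stays there. Origin: centre of its underside.
Not all that is in view belongs to the job. There is more than one size of the staples_box; the job needs the largest.

How it is judged:
By the outcome, as a careful person would: the job done as asked, in the order asked, and still so for the second after the job is handed in, with the robot touching nothing.
It also fails if it takes over 150 s, if anything falls off the work surface, if the arm or the gripper's body presses on something with over 40 N, if the wrist force passes 120 N, or if a joint passes its speed limit or range.

## Working session

There is one attempt and no reset: what is moved stays moved. The work goes in short steps, Python scripts to look and compute and a tool call to move; the robot and the scene stay as the last step left them, time stands still between calls to the robot, and variables do not carry over. Pictures are saved under pics/ and viewed, at most 14 in all, crops included, and the job is handed in when it is done.

Besides the shell and the picture viewer there is one more tool, called after "Call:" by a JSON object that holds its "method" and its "body". servo_tool: Moves the arm, as the interface text tells. Its arguments: {"type":"object","properties":{"moves":{"type":"array"},"newtons":{"type":"number"}},"required":["moves"]}

```bash
mkdir -p pics; cat > h.py <<'E'
import numpy as np, cv2
from scipy.spatial.transform import Rotation as R
from bench import *
def rot(a):
    a=np.array(a,float)
    return a if a.shape==(3,3) else R.from_rotvec(a).as_matrix() if a.size==3 else R.from_quat(a).as_matrix()
def ray(name,uv,z,m=None):
    m=m or camera_model(name); K=np.array(m["mtx"]); A=rot(m["attitude"]); o=np.array(m["xyz"])
    d=A@np.linalg.inv(K)@np.array([uv[0],uv[1],1.]); return o+d*(z-o[2])/d[2]
def proj(name,p):
    m=camera_model(name); c=np.array(m["mtx"])@rot(m["attitude"]).T@(np.array(p)-m["xyz"]); return c[:2]/c[2]
def snap(name,fn):
    im=camera(name); cv2.imwrite("pics/"+fn,im[:,:,::-1]); return im
E
python3 - <<'E'
from h import *
print(sense()); print(tip_reach)
for n in("scene","top","wrist"):print(n,camera_model(n))
a=snap("scene","a.png");b=snap("top","b.png")
for n in("top","scene"):
  for l in "caddy side_tray cork_mat red_tin blue_tub white_jar staples_box eraser chair_bolt".split():
    print(n,l,[(np.round(d["xy"],1).tolist(),round(d["p"],2)) for d in mark_of(n,l)][:4])
E
```

```text
{'time': 0.0, 'q': array([ 1.18009109e+00,  2.64748002e-01,  1.60536502e+00, -2.71528237e-06,
        1.27371942e+00, -3.68974990e-02]), 'qvel': array([-0.00097159,  0.00081509,  0.00061434, -0.00145593,  0.00052273,
       -0.00234602]), 'effort': array([-5.30516681e-04, -5.15130186e+01, -3.67300344e+01, -1.57410163e-04,
        1.31087413e-02, -1.79335944e-05]), 'tool_pos': array([0.23365216, 0.63266254, 0.30257018]), 'eef_rot': array([-0.55278093, -3.09209573,  0.00343849]), 'ft_force': array([ 0.32314487, -0.0455514 , -0.54365993]), 'ft_torque': array([ 0.04324072,  0.01141409, -0.01227644]), 'gripper_force': 0.0, 'gripper_width': 0.08563605099288132}
0.0726
scene {'mtx': array([[446.99443588,   0.        , 255.62659977],
       [  0.        , 446.99443588, 195.8303173 ],
       [  0.        ,   0.        ,   1.        ]]), 'xyz': array([-0.21444876, -0.2118057 ,  0.84809175]), 'attitude': array([-2.09168945,  1.31206907, -0.48805357])}
top {'mtx': array([[395.45998658,   0.        , 255.32346381],
       [  0.        , 395.45998658, 195.97863407],
       [  0.        ,   0.     
[... 702 characters left out ...]
 ([169.6, 201.6], 0.59), ([357.3, 151.2], 0.55), ([274.9, 170.9], 0.52)]
top eraser [([356.2, 154.9], 0.5)]
top chair_bolt [([273.6, 171.9], 0.55), ([137.6, 214.9], 0.33)]
scene caddy [([180.7, 190.6], 0.83), ([183.9, 167.8], 0.22)]
scene side_tray [([366.9, 210.4], 0.96)]
scene cork_mat [([280.4, 217.1], 0.69)]
scene red_tin [([152.2, 201.9], 0.61), ([183.5, 167.2], 0.24)]
scene blue_tub [([185.5, 167.1], 0.86), ([280.7, 214.6], 0.53), ([196.2, 185.5], 0.16)]
scene white_jar [([170.0, 187.0], 0.58), ([178.6, 202.4], 0.53)]
scene staples_box [([325.5, 181.9], 0.69), ([195.9, 187.3], 0.67), ([242.2, 194.4], 0.42)]
scene eraser [([177.9, 204.6], 0.69)]
scene chair_bolt [([288.8, 197.6], 0.58)]
```

View pics/b.png

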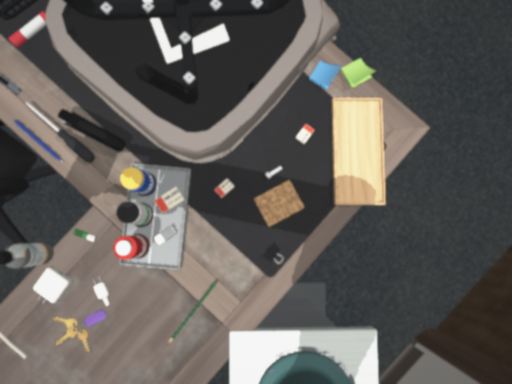

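View pics/a.png

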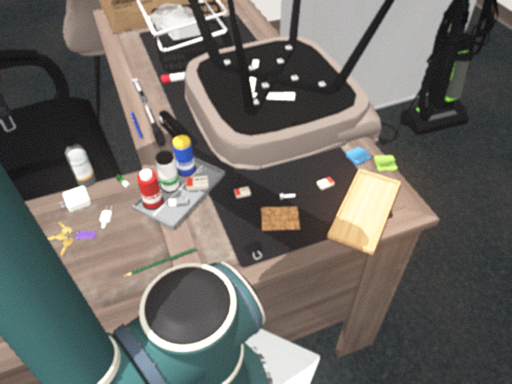

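The top view shows the caddy at (155,217) with yellow-lid blue, black-lid white and red containers in a row at rows 180–247. The largest staples box is in its bay at (170,200) and the eraser at (165,234). The mat is at (279,203), the bolt at (274,172), the tray at (358,151), and two smaller staples look-alikes at (225,187) and (305,133).

```bash
python3 - <<'E'
from h import *
camera("top")
def W(uv,z): return ray("top",uv,z)[:2]
for l,z in (("caddy",.014),("side_tray",.014),("cork_mat",.004),("staples_box",.018),("eraser",.016),("chair_bolt",.01),("red_tin",.103),("blue_tub",.103),("white_jar",.103)):
  for d in silhouettes("top",l)[:4]:
    m=d["mask"].astype(np.uint8)
    c=max(cv2.findContours(m,0,1)[0],key=cv2.contourArea)[:,0]
    w=np.array([W(p,z) for p in c]).astype(np.float32)*1000
    r=cv2.minAreaRect(w)
    print(l,round(d["p"],2),np.round(d["xy"]),m.sum(),"rect c",np.round(r[0],1),"sz",np.round(r[1],1),"ang",round(r[2],1))
im=camera("top")
big=cv2.resize(im[120:290,95:400],None,fx=2.6,fy=2.6,interpolation=cv2.INTER_CUBIC); cv2.imwrite("pics/c.png",big[:,:,::-1])
E
```

```text
caddy 0.65 [161. 224.] 3746 rect c [398.8 316.5] sz [131.6 219.8] ang 84.6
side_tray 0.95 [358. 154.] 5448 rect c [ 541.9 -128.4] sz [242.4 115.6] ang 0.5
cork_mat 0.79 [279. 202.] 1213 rect c [427.   48.5] sz [68.1 88. ] ang 26.3
staples_box 0.78 [171. 198.] 430 rect c [432.5 285.4] sz [35.6 58.6] ang 33.8
staples_box 0.66 [225. 186.] 158 rect c [458.4 166.5] sz [21.6 35.3] ang 45.0
staples_box 0.55 [306. 134.] 174 rect c [578.1  -8.9] sz [23.2 38.7] ang 55.6
eraser 0.67 [165. 232.] 233 rect c [358.  294.3] sz [23.3 48.2] ang 36.9
chair_bolt 0.56 [270. 171.] 85 rect c [495.8  61.6] sz [14.4 35.2] ang 39.6
red_tin 0.66 [130. 244.] 665 rect c [335.7 343.3] sz [61.3 43.8] ang 89.6
blue_tub 0.77 [139. 180.] 711 rect c [465.1 331.3] sz [68.  46.8] ang 71.2
white_jar 0.65 [133. 215.] 691 rect c [400.8 337.4] sz [68.8 43.3] ang 75.6
white_jar 0.39 [166. 234.] 209 rect c [358.6 276.4] sz [19.3 41.1] ang 33.7
```

View pics/c.png

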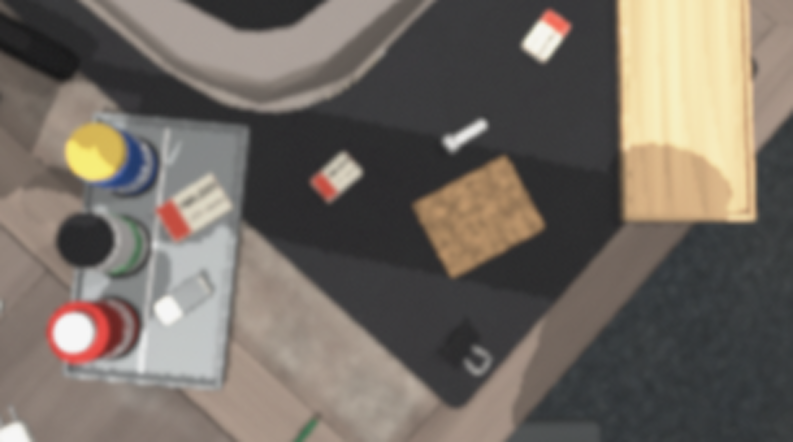

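The crop shows the lids at crop pixels (97,153), (86,240) and (75,332), and the staples box at (194,207) lying skewed in the bay. I'll compare lid positions with the caddy spots and locate the seat edge.

```bash
python3 - <<'E'
from h import *
f=lambda u,v:(95+(u+.5)/2.6-.5,120+(v+.5)/2.6-.5)
for n,p in dict(blue=(97,153),white=(86,240),red=(75,332)).items(): print(n,"lid",np.round(ray("top",f(*p),.107)*1000,1))
for n,p in dict(c1=(104,112),c2=(249,126),c3=(222,386),c4=(67,376)).items(): print(n,np.round(ray("top",f(*p),.014)*1000,1))
x=np.array([-.094,-.9956]);y=np.array([.9956,-.094]);c=np.array([398.8,316.5])
for k in(68,0,-68): print("spot",np.round(c-32*x+k*y,1))
for p in [(100,20),(170,75),(265,105),(350,75),(420,15)]: print("seat",np.round(ray("top",f(*p),.11)*1000))
for p in [(620,0),(755,0),(756,220),(622,220)]: print("tray",np.round(ray("top",f(*p),.014)*1000))
for p in [(200,105),(134,105)]: pass
s=sense(); Rm=rot(s["eef_rot"])
print(Rm.round(3)); m=camera_model("wrist"); print("cam in tool",Rm.T@(np.array(m["xyz"])-s["tool_pos"]),(Rm.T@rot(m["attitude"])).round(3))
# to above caddy, yaw 84.6
yv=np.array([.094,.9956,0]);zv=np.array([0,0,-1.]);T=np.c_[np.cross(yv,zv),yv,zv]
print("dr",R.from_matrix(Rm.T@T).as_rotvec(),"off",Rm.T@(np.array([.402,.345,.34])-s["tool_pos"]))
E
```

```text
blue lid [466.5 340.9 107. ]
white lid [401.7 347.7 107. ]
red lid [334.2 354.3 107. ]
c1 [513.4 362.7  14. ]
c2 [501.1 241.5  14. ]
c3 [285.5 262.   14. ]
c4 [294.7 388.6  14. ]
spot [469.5 342. ]
spot [401.8 348.4]
spot [334.1 354.8]
seat [567. 340. 110.]
seat [525. 287. 110.]
seat [502. 216. 110.]
seat [524. 152. 110.]
seat [570. 100. 110.]
tray [609. -74.  14.]
tray [ 609. -191.   14.]
tray [ 420. -185.   14.]
tray [420. -71.  14.]
[[-0.938  0.346 -0.   ]
 [ 0.346  0.938 -0.   ]
 [ 0.    -0.    -1.   ]]
cam in tool [ 0.08455369 -0.00027548 -0.06999029] [[-0.    -0.945 -0.326]
 [ 1.    -0.001  0.001]
 [-0.001 -0.326  0.945]]
dr [-3.65155958e-05 -3.68524118e-05 -2.59686805e-01] off [-0.25755159 -0.21208396 -0.03614337]
```

Call:
{"method": "servo_tool", "body": {"moves": [{"hand": 1,"offset": [-0.043,-0.0353,-0.006],"dr": [0,0,0]},{"hand": 1,"offset": [-0.043,-0.0353,-0.006],"dr": [0,0,0]},{"hand": 1,"offset": [-0.043,-0.0353,-0.006],"dr": [0,0,0]},{"hand": 1,"offset": [-0.043,-0.0353,-0.006],"dr": [0,0,0]},{"hand": 1,"offset": [-0.043,-0.0353,-0.006],"dr": [0,0,0]},{"hand": 1,"offset": [-0.043,-0.0353,-0.006],"dr": [0,0,0]},{"hand": 1,"offset": [0,0,0],"dr": [0,0,-0.13]},{"hand": 1,"offset": [0,0,0],"dr": [0,0,-0.13]}], "newtons": 30}}

```text
time: 2.55
tool_pos: [0.4032, 0.3442, 0.3404]
eef_rot: [0.144, 3.138, 0.001]
ft_force: [-0.1, 0.1, 1.0]
gripper_width: 0.0854
gripper_force: 0.0
```

```bash
cat >> h.py <<'E'
def tgt(x,y,z,yaw=84.6):
    s=sense(); Rm=rot(s["eef_rot"]); a=np.radians(yaw)
    yv=np.array([np.cos(a),np.sin(a),0]);zv=np.array([0,0,-1.]);T=np.c_[np.cross(yv,zv),yv,zv]
    print("t",round(s["time"],2),"pos",np.round(s["tool_pos"],4),"F",np.round(s["ft_force"],1),"w",round(s["gripper_width"],4),"f",round(s["gripper_force"],1))
    print("off",np.round(Rm.T@(np.array([x,y,z])-s["tool_pos"]),4),"dr",np.round(R.from_matrix(Rm.T@T).as_rotvec(),3))
E
python3 - <<'E'
from h import *
tgt(.334,.3548,.30)
snap("wrist","d.png")
for p in [(.3341,.3548),(.4018,.3484),(.4695,.342)]:
    print(proj("wrist",(*p,.107)))
for l in ("red_tin","blue_tub","white_jar"):
    for d in silhouettes("wrist",l)[:1]: print(l,d["p"],d["xy"])
E
```

```text
t 2.55 pos [0.4032 0.3442 0.3404] F [-0.1  0.1  1. ] w 0.0854 f 0.0
off [0.0699 0.0042 0.0403] dr [0.001 0.001 0.002]
[261.00509628 107.11161336]
[260.31175461 171.57538856]
[259.71006388 227.5178733 ]
red_tin 0.62 [261.0, 103.4]
blue_tub 0.96 [261.9, 214.1]
white_jar 0.79 [264.2, 162.1]
```

View pics/d.png

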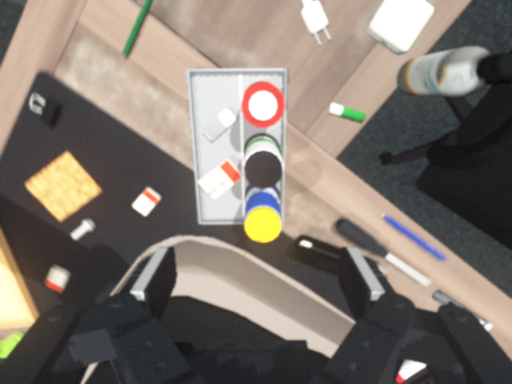

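Lids appear at (263,104), (264,168) and (263,225), within about 3 px of the prediction. I'll split the difference and grip red first.

Call:
{"method": "servo_tool", "body": {"moves": [{"hand": 1,"offset": [0.036,0.003,0],"dr": [0,0,0]},{"hand": 1,"offset": [0.035,0.0026,0],"dr": [0,0,0]},{"hand": 1,"offset": [0,0,0.05],"dr": [0,0,0]},{"hand": 1,"offset": [0,0,0.05],"dr": [0,0,0]},{"hand": 1,"offset": [0,0,0.05],"dr": [0,0,0]},{"hand": 1,"offset": [0,0,0.04],"dr": [0,0,0]},{"hand": 1,"offset": [0,0,0.02],"dr": [0,0,0]},{"hand": 1,"offset": [0,0,0],"dr": [0,0,0]}]}}

```text
time: 3.75
tool_pos: [0.331, 0.3565, 0.128]
eef_rot: [-0.148, -3.135, 0.005]
ft_force: [0.1, 0.2, 0.4]
gripper_width: 0.0856
gripper_force: 0.0
```

Call:
{"method": "servo_tool", "body": {"moves": [{"hand": 0.45,"offset": [0,0,0],"dr": [0,0,0]},{"hand": 0.45,"offset": [0,0,0],"dr": [0,0,0]},{"hand": 0.45,"offset": [0,0,0],"dr": [0,0,0]},{"hand": 0.4,"offset": [0,0,0],"dr": [0,0,0]},{"hand": 0.4,"offset": [0,0,0],"dr": [0,0,0]},{"hand": 0.4,"offset": [0,0,0],"dr": [0,0,0]}]}}

```text
time: 4.5
tool_pos: [0.3332, 0.3581, 0.1314]
eef_rot: [0.147, 3.136, 0.003]
ft_force: [-0.4, -1.0, 6.5]
gripper_width: 0.0461
gripper_force: 30.7
```

Call:
{"method": "servo_tool", "body": {"moves": [{"hand": 0.4,"offset": [0,0,-0.05],"dr": [0,0,0]},{"hand": 0.4,"offset": [0,0,-0.05],"dr": [0,0,0]},{"hand": 0.4,"offset": [0,0,-0.05],"dr": [0,0,0]},{"hand": 0.4,"offset": [-0.018,-0.05,0],"dr": [0,0,0]},{"hand": 0.4,"offset": [-0.018,-0.05,0],"dr": [0,0,0]},{"hand": 0.4,"offset": [-0.018,-0.05,0],"dr": [0,0,0]},{"hand": 0.4,"offset": [-0.018,-0.05,0],"dr": [0,0,0]},{"hand": 0.4,"offset": [-0.018,-0.05,0],"dr": [0,0,0]}], "newtons": 40}}

```text
time: 5.5
tool_pos: [0.3983, 0.0984, 0.2798]
eef_rot: [0.147, 3.138, 0.0]
ft_force: [0.7, 0.2, -1.1]
gripper_width: 0.046
gripper_force: 42.4
```

Call:
{"method": "servo_tool", "body": {"moves": [{"hand": 0.4,"offset": [-0.0396,-0.0344,0],"dr": [0,0,0]},{"hand": 0.4,"offset": [-0.0396,-0.0344,0],"dr": [0,0,0]},{"hand": 0.4,"offset": [-0.0396,-0.0344,0],"dr": [0,0,0]},{"hand": 0.4,"offset": [-0.0396,-0.0344,0],"dr": [0,0,0]},{"hand": 0.4,"offset": [-0.0396,-0.0344,0],"dr": [0,0,0]},{"hand": 0.4,"offset": [-0.0396,-0.0344,0],"dr": [0,0,0]},{"hand": 0.4,"offset": [0,0,0],"dr": [0,0,0]},{"hand": 0.4,"offset": [0,0,0],"dr": [0,0,0]}]}}

```text
time: 6.5
tool_pos: [0.6151, -0.1276, 0.2789]
eef_rot: [-0.148, -3.136, -0.001]
ft_force: [-0.2, 0.7, -1.3]
gripper_width: 0.046
gripper_force: 42.3
```

```bash
python3 - <<'E'
from h import *
tgt(.616,-.129,.28)
snap("top","e.png"); print(camera("scene").shape)
snap("scene","e2.png")
E
```

```text
t 6.5 pos [ 0.6151 -0.1276  0.2789] F [-0.2  0.7 -1.3] w 0.046 f 42.3
off [-0.001  -0.0013 -0.0011] dr [ 0.001 -0.002 -0.   ]
(384, 512, 3)
```

View pics/e2.png

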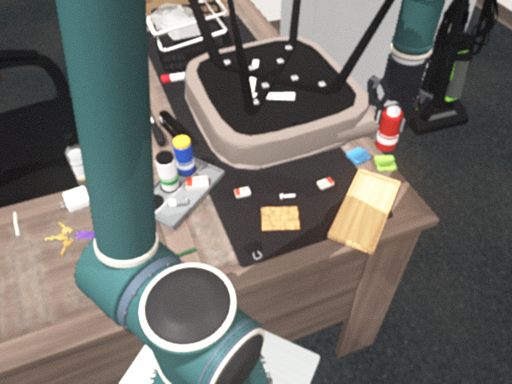

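Call:
{"method": "servo_tool", "body": {"moves": [{"hand": 0.4,"offset": [0,0,0.05],"dr": [0,0,0]},{"hand": 0.4,"offset": [0,0,0.05],"dr": [0,0,0]},{"hand": 0.4,"offset": [0,0,0.03],"dr": [0,0,0]},{"hand": 0.4,"offset": [0,0,0.012],"dr": [0,0,0]},{"hand": 0.4,"offset": [0,0,0.005],"dr": [0,0,0]},{"hand": 0.4,"offset": [0,0,0.002],"dr": [0,0,0]},{"hand": 0.4,"offset": [0,0,0],"dr": [0,0,0]},{"hand": 0.4,"offset": [0,0,0],"dr": [0,0,0]}]}}

```text
time: 7.65
tool_pos: [0.6164, -0.1279, 0.1321]
eef_rot: [0.147, 3.136, -0.001]
ft_force: [-0.1, -0.6, -1.9]
gripper_width: 0.0464
gripper_force: 42.5
```

Call:
{"method": "servo_tool", "body": {"moves": [{"hand": 0.4,"offset": [0,0,0.0015],"dr": [0,0,0]},{"hand": 0.4,"offset": [0,0,0],"dr": [0,0,0]}]}}

```text
time: 7.9
tool_pos: [0.6167, -0.1281, 0.1316]
eef_rot: [0.147, 3.136, -0.001]
ft_force: [-2.6, 0.2, 6.5]
gripper_width: 0.0458
gripper_force: 43.2
```

Call:
{"method": "servo_tool", "body": {"moves": [{"hand": 0.6,"offset": [0,0,0],"dr": [0,0,0]},{"hand": 1,"offset": [0,0,0],"dr": [0,0,0]},{"hand": 1,"offset": [0,0,0],"dr": [0,0,0]},{"hand": 1,"offset": [0,0,0],"dr": [0,0,0]},{"hand": 1,"offset": [0,0,-0.03],"dr": [0,0,0]},{"hand": 1,"offset": [0,0,-0.06],"dr": [0,0,0]},{"hand": 1,"offset": [0,0,-0.06],"dr": [0,0,0]}]}}

```text
time: 8.78
tool_pos: [0.6153, -0.1276, 0.2801]
eef_rot: [-0.147, -3.136, -0.001]
ft_force: [0.1, 0.0, 0.8]
gripper_width: 0.0853
gripper_force: 0.0
```

```bash
python3 - <<'E'
from h import *
tgt(.40,.10,.28)
snap("wrist","f.png")
for d in silhouettes("wrist","red_tin")[:2]: print(d["p"],d["xy"])
print(proj("wrist",(.616,-.129,.107)),proj("wrist",(.616,-.129,.06)))
E
```

```text
t 8.78 pos [ 0.6153 -0.1276  0.2801] F [0.1 0.  0.8] w 0.0853 f 0.0
off [0.2356 0.2064 0.0005] dr [ 0.    -0.002  0.   ]
0.87 [255.5, 182.0]
[256.7337744 180.9411082] [256.84562845 167.38542435]
```

View pics/f.png

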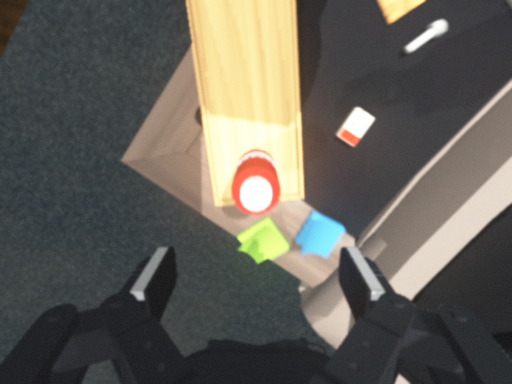

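Call:
{"method": "servo_tool", "body": {"moves": [{"hand": 1,"offset": [0.0393,0.0344,0],"dr": [0,0,0]},{"hand": 1,"offset": [0.0393,0.0344,0],"dr": [0,0,0]},{"hand": 1,"offset": [0.0393,0.0344,0],"dr": [0,0,0]},{"hand": 1,"offset": [0.0393,0.0344,0],"dr": [0,0,0]},{"hand": 1,"offset": [0.0393,0.0344,0],"dr": [0,0,0]},{"hand": 1,"offset": [0.0393,0.0344,0],"dr": [0,0,0]},{"hand": 1,"offset": [0.0046,0.05,0],"dr": [0,0,0]},{"hand": 1,"offset": [0.0046,0.05,0],"dr": [0,0,0]}]}}

```text
time: 9.88
tool_pos: [0.3998, 0.2015, 0.2794]
eef_rot: [0.147, 3.137, 0.001]
ft_force: [0.9, -0.9, 0.9]
gripper_width: 0.0855
gripper_force: 0.0
```

Call:
{"method": "servo_tool", "body": {"moves": [{"hand": 1,"offset": [0.0046,0.05,0],"dr": [0,0,0]},{"hand": 1,"offset": [0.0046,0.05,0],"dr": [0,0,0]},{"hand": 1,"offset": [0.0046,0.05,0],"dr": [0,0,0]},{"hand": 1,"offset": [0,0,0],"dr": [0,0,0]},{"hand": 1,"offset": [0,0,0],"dr": [0,0,0]}]}}

```text
time: 10.5
tool_pos: [0.4004, 0.3505, 0.2786]
eef_rot: [-0.146, -3.137, 0.002]
ft_force: [0.2, 0.0, -0.3]
gripper_width: 0.0854
gripper_force: 0.0
```

```bash
python3 - <<'E'
from h import *
tgt(.4005,.350,.130)
E
```

```text
t 10.5 pos [0.4004 0.3505 0.2786] F [ 0.2  0.  -0.3] w 0.0854 f 0.0
off [-0.0003 -0.0002  0.1486] dr [-0.002 -0.001  0.001]
```

Call:
{"method": "servo_tool", "body": {"moves": [{"hand": 1,"offset": [0,0,0.05],"dr": [0,0,0]},{"hand": 1,"offset": [0,0,0.05],"dr": [0,0,0]},{"hand": 1,"offset": [0,0,0.035],"dr": [0,0,0]},{"hand": 1,"offset": [0,0,0.0145],"dr": [0,0,0]},{"hand": 0.45,"offset": [0,0,0],"dr": [0,0,0]},{"hand": 0.45,"offset": [0,0,0],"dr": [0,0,0]},{"hand": 0.4,"offset": [0,0,0],"dr": [0,0,0]},{"hand": 0.4,"offset": [0,0,0],"dr": [0,0,0]}]}}

```text
time: 11.5
tool_pos: [0.4021, 0.3516, 0.132]
eef_rot: [0.147, 3.135, 0.003]
ft_force: [0.8, -1.4, 7.5]
gripper_width: 0.0462
gripper_force: 41.4
```

Call:
{"method": "servo_tool", "body": {"moves": [{"hand": 0.4,"offset": [0,0,0],"dr": [0,0,0]},{"hand": 0.4,"offset": [0,0,-0.05],"dr": [0,0,0]},{"hand": 0.4,"offset": [0,0,-0.05],"dr": [0,0,0]},{"hand": 0.4,"offset": [0,0,-0.0495],"dr": [0,0,0]},{"hand": 0.4,"offset": [-0.0046,-0.05,0],"dr": [0,0,0]},{"hand": 0.4,"offset": [-0.0046,-0.05,0],"dr": [0,0,0]},{"hand": 0.4,"offset": [-0.0046,-0.05,0],"dr": [0,0,0]},{"hand": 0.4,"offset": [-0.0046,-0.05,0],"dr": [0,0,0]}]}}

```text
time: 12.5
tool_pos: [0.4, 0.1488, 0.2796]
eef_rot: [0.146, 3.137, 0.0]
ft_force: [1.0, -0.6, -1.6]
gripper_width: 0.046
gripper_force: 42.4
```

Call:
{"method": "servo_tool", "body": {"moves": [{"hand": 0.4,"offset": [-0.0277,-0.0442,0],"dr": [0,0,0]},{"hand": 0.4,"offset": [-0.0277,-0.0442,0],"dr": [0,0,0]},{"hand": 0.4,"offset": [-0.0277,-0.0442,0],"dr": [0,0,0]},{"hand": 0.4,"offset": [-0.0277,-0.0442,0],"dr": [0,0,0]},{"hand": 0.4,"offset": [-0.0277,-0.0442,0],"dr": [0,0,0]},{"hand": 0.4,"offset": [-0.0277,-0.0442,0],"dr": [0,0,0]},{"hand": 0.4,"offset": [0,0,0],"dr": [0,0,0]},{"hand": 0.4,"offset": [0,0,0],"dr": [0,0,0]}]}}

```text
time: 13.5
tool_pos: [0.5405, -0.1292, 0.2789]
eef_rot: [-0.148, -3.137, -0.001]
ft_force: [-0.4, 0.1, -2.4]
gripper_width: 0.046
gripper_force: 42.3
```

Call:
{"method": "servo_tool", "body": {"moves": [{"hand": 0.4,"offset": [0,0,0.05],"dr": [0,0,0]},{"hand": 0.4,"offset": [0,0,0.05],"dr": [0,0,0]},{"hand": 0.4,"offset": [0,0,0.03],"dr": [0,0,0]},{"hand": 0.4,"offset": [0,0,0.012],"dr": [0,0,0]},{"hand": 0.4,"offset": [0,0,0.005],"dr": [0,0,0]},{"hand": 0.4,"offset": [0,0,0.002],"dr": [0,0,0]},{"hand": 0.4,"offset": [0,0,0.001],"dr": [0,0,0]},{"hand": 0.4,"offset": [0,0,0],"dr": [0,0,0]}]}}

```text
time: 14.5
tool_pos: [0.5422, -0.1295, 0.1321]
eef_rot: [0.147, 3.135, 0.0]
ft_force: [-3.0, 1.4, 5.4]
gripper_width: 0.0461
gripper_force: 42.8
```

Call:
{"method": "servo_tool", "body": {"moves": [{"hand": 0.6,"offset": [0,0,0],"dr": [0,0,0]},{"hand": 1,"offset": [0,0,0],"dr": [0,0,0]},{"hand": 1,"offset": [0,0,0],"dr": [0,0,0]},{"hand": 1,"offset": [0,0,0],"dr": [0,0,0]},{"hand": 1,"offset": [0,0,-0.03],"dr": [0,0,0]},{"hand": 1,"offset": [0,0,-0.06],"dr": [0,0,0]},{"hand": 1,"offset": [0,0,-0.06],"dr": [0,0,0]},{"hand": 1,"offset": [0.0324,0.0429,0],"dr": [0,0,0]}]}}

```text
time: 15.5
tool_pos: [0.5176, -0.0859, 0.2867]
eef_rot: [0.152, 3.124, -0.004]
ft_force: [1.0, 1.1, -0.4]
gripper_width: 0.0852
gripper_force: 0.0
```

Call:
{"method": "servo_tool", "body": {"moves": [{"hand": 1,"offset": [0.0324,0.0429,0],"dr": [0,0,0]},{"hand": 1,"offset": [0.0324,0.0429,0],"dr": [0,0,0]},{"hand": 1,"offset": [0.0324,0.0429,0],"dr": [0,0,0]},{"hand": 1,"offset": [0.0324,0.0429,0],"dr": [0,0,0]},{"hand": 1,"offset": [0.0047,0.0498,0],"dr": [0,0,0]},{"hand": 1,"offset": [0.0047,0.0498,0],"dr": [0,0,0]},{"hand": 1,"offset": [0.0047,0.0498,0],"dr": [0,0,0]},{"hand": 1,"offset": [0.0047,0.0498,0],"dr": [0,0,0]}]}}

```text
time: 16.5
tool_pos: [0.3995, 0.301, 0.2794]
eef_rot: [0.147, 3.138, 0.0]
ft_force: [-0.9, 0.3, 0.6]
gripper_width: 0.0852
gripper_force: 0.0
```

Call:
{"method": "servo_tool", "body": {"moves": [{"hand": 1,"offset": [-0.0318,0.0249,0],"dr": [0,0,0]},{"hand": 1,"offset": [-0.0318,0.0249,0],"dr": [0,0,0]},{"hand": 1,"offset": [0,0,0],"dr": [0,0,0]},{"hand": 1,"offset": [0,0,0],"dr": [0,0,0]}]}}

```text
time: 17.0
tool_pos: [0.4673, 0.3425, 0.2788]
eef_rot: [-0.147, -3.137, 0.002]
ft_force: [-0.3, 0.7, -0.2]
gripper_width: 0.0854
gripper_force: 0.0
```

```bash
python3 - <<'E'
from h import *
tgt(.468,.3435,.130)
E
```

```text
t 17.0 pos [0.4673 0.3425 0.2788] F [-0.3  0.7 -0.2] w 0.0854 f 0.0
off [-0.0008  0.0012  0.1488] dr [-0.001 -0.001  0.   ]
```

Call:
{"method": "servo_tool", "body": {"moves": [{"hand": 1,"offset": [0,0,0.05],"dr": [0,0,0]},{"hand": 1,"offset": [0,0,0.05],"dr": [0,0,0]},{"hand": 1,"offset": [0,0,0.035],"dr": [0,0,0]},{"hand": 1,"offset": [0,0,0.0145],"dr": [0,0,0]},{"hand": 0.45,"offset": [0,0,0],"dr": [0,0,0]},{"hand": 0.45,"offset": [0,0,0],"dr": [0,0,0]},{"hand": 0.4,"offset": [0,0,0],"dr": [0,0,0]},{"hand": 0.4,"offset": [0,0,0],"dr": [0,0,0]}]}}

```text
time: 18.0
tool_pos: [0.4692, 0.3438, 0.1322]
eef_rot: [0.147, 3.135, 0.004]
ft_force: [0.4, -0.6, 6.1]
gripper_width: 0.0461
gripper_force: 41.8
```

Call:
{"method": "servo_tool", "body": {"moves": [{"hand": 0.4,"offset": [0,0,0],"dr": [0,0,0]},{"hand": 0.4,"offset": [0,0,-0.05],"dr": [0,0,0]},{"hand": 0.4,"offset": [0,0,-0.05],"dr": [0,0,0]},{"hand": 0.4,"offset": [0,0,-0.0495],"dr": [0,0,0]},{"hand": 0.4,"offset": [0.0318,-0.0249,0],"dr": [0,0,0]},{"hand": 0.4,"offset": [0.0318,-0.0249,0],"dr": [0,0,0]},{"hand": 0.4,"offset": [-0.0047,-0.0498,0],"dr": [0,0,0]},{"hand": 0.4,"offset": [-0.0047,-0.0498,0],"dr": [0,0,0]}]}}

```text
time: 19.0
tool_pos: [0.3989, 0.1982, 0.2794]
eef_rot: [0.144, 3.138, -0.0]
ft_force: [0.4, -0.9, -1.8]
gripper_width: 0.0459
gripper_force: 42.2
```

Call:
{"method": "servo_tool", "body": {"moves": [{"hand": 0.4,"offset": [-0.0138,-0.0459,0],"dr": [0,0,0]},{"hand": 0.4,"offset": [-0.0138,-0.0459,0],"dr": [0,0,0]},{"hand": 0.4,"offset": [-0.0138,-0.0459,0],"dr": [0,0,0]},{"hand": 0.4,"offset": [-0.0138,-0.0459,0],"dr": [0,0,0]},{"hand": 0.4,"offset": [-0.0138,-0.0459,0],"dr": [0,0,0]},{"hand": 0.4,"offset": [-0.0138,-0.0459,0],"dr": [0,0,0]},{"hand": 0.4,"offset": [-0.0138,-0.0459,0],"dr": [0,0,0]},{"hand": 0.4,"offset": [0,0,0],"dr": [0,0,0]}]}}

```text
time: 20.0
tool_pos: [0.4661, -0.1325, 0.2795]
eef_rot: [0.154, 3.138, -0.001]
ft_force: [-0.3, 0.3, -1.3]
gripper_width: 0.0458
gripper_force: 42.3
```

Call:
{"method": "servo_tool", "body": {"moves": [{"hand": 0.4,"offset": [0,0,0.05],"dr": [0,0,0]},{"hand": 0.4,"offset": [0,0,0.05],"dr": [0,0,0]},{"hand": 0.4,"offset": [0,0,0.03],"dr": [0,0,0]},{"hand": 0.4,"offset": [0,0,0.012],"dr": [0,0,0]},{"hand": 0.4,"offset": [0,0,0.005],"dr": [0,0,0]},{"hand": 0.4,"offset": [0,0,0.002],"dr": [0,0,0]},{"hand": 0.4,"offset": [0,0,0.001],"dr": [0,0,0]},{"hand": 0.4,"offset": [0,0,0],"dr": [0,0,0]}]}}

```text
time: 21.0
tool_pos: [0.4669, -0.1296, 0.1323]
eef_rot: [0.147, 3.136, 0.0]
ft_force: [-5.1, 3.6, 9.9]
gripper_width: 0.0461
gripper_force: 43.5
```

Call:
{"method": "servo_tool", "body": {"moves": [{"hand": 0.6,"offset": [0,0,0],"dr": [0,0,0]},{"hand": 1,"offset": [0,0,0],"dr": [0,0,0]},{"hand": 1,"offset": [0,0,0],"dr": [0,0,0]},{"hand": 1,"offset": [0,0,0],"dr": [0,0,0]},{"hand": 1,"offset": [0,0,-0.03],"dr": [0,0,0]},{"hand": 1,"offset": [0,0,-0.06],"dr": [0,0,0]},{"hand": 1,"offset": [0,0,-0.06],"dr": [0,0,0]},{"hand": 1,"offset": [0.0174,0.0444,0],"dr": [0,0,0]}]}}

```text
time: 22.0
tool_pos: [0.4569, -0.0859, 0.2861]
eef_rot: [0.153, 3.125, -0.005]
ft_force: [-0.1, -0.4, 0.5]
gripper_width: 0.085
gripper_force: 0.0
```

Call:
{"method": "servo_tool", "body": {"moves": [{"hand": 0.6,"offset": [0.0174,0.0444,0],"dr": [0,0,0]},{"hand": 0.6,"offset": [0.0174,0.0444,0],"dr": [0,0,0]},{"hand": 0.6,"offset": [0.0174,0.0444,0],"dr": [0,0,0]},{"hand": 0.6,"offset": [0.0174,0.0444,0],"dr": [0,0,0]},{"hand": 0.6,"offset": [0.004,0.0423,0],"dr": [0,0,0]},{"hand": 0.6,"offset": [0.004,0.0423,0],"dr": [0,0,0]},{"hand": 0.6,"offset": [0.004,0.0423,0],"dr": [0,0,0]},{"hand": 0.6,"offset": [0.004,0.0423,0],"dr": [0,0,0]}]}}

```text
time: 23.0
tool_pos: [0.3998, 0.2708, 0.2793]
eef_rot: [0.147, 3.138, -0.0]
ft_force: [0.4, 0.8, -0.1]
gripper_width: 0.0512
gripper_force: 0.0
```

Call:
{"method": "servo_tool", "body": {"moves": [{"hand": 0.6,"offset": [0,0,0.01],"dr": [0,0,0.17]},{"hand": 0.6,"offset": [0,0,0.01],"dr": [0,0,0.17]},{"hand": 0.6,"offset": [0,0,0.01],"dr": [0,0,0.17]},{"hand": 0.6,"offset": [0,0,0.01],"dr": [0,0,0.17]},{"hand": 0.6,"offset": [0,0,0.01],"dr": [0,0,0.17]},{"hand": 0.6,"offset": [0,0,0],"dr": [0,0,0]}]}}

```text
time: 23.75
tool_pos: [0.3993, 0.269, 0.2283]
eef_rot: [-1.425, -2.798, 0.003]
ft_force: [0.4, -0.1, 0.2]
gripper_width: 0.0515
gripper_force: 0.0
```

```bash
python3 - <<'E'
from h import *
print(sense()["q"].round(2))
snap("wrist","g.png");m=camera_model("wrist")
def show(l,z,cam,m):
  for d in silhouettes(cam,l)[:3]:
    c=max(cv2.findContours(d["mask"].astype(np.uint8),0,1)[0],key=cv2.contourArea)[:,0]
    w=np.array([ray(cam,p,z,m)[:2] for p in c]).astype(np.float32)*1000
    r=cv2.minAreaRect(w); print(cam,l,round(d["p"],2),np.round(d["xy"]),np.round(r[0],1),np.round(r[1],1),round(r[2],1))
show("staples_box",.018,"wrist",m); show("eraser",.016,"wrist",m)
show("caddy",.014,"wrist",m); 
camera("top"); mt=camera_model("top")
for l,z in(("caddy",.014),("staples_box",.018),("eraser",.016),("cork_mat",.004)): show(l,z,"top",mt)
tgt(.4325,.2854,.2,33.8)
E
```

```text
[ 0.54 -0.04  2.09  0.    1.1  -0.09]
wrist staples_box 0.91 [293. 180.] [432.  288.7] [35.2 59.4] 33.1
wrist staples_box 0.89 [248. 265.] [454.9 177.2] [22.6 42.7] 40.5
wrist eraser 0.8 [238. 130.] [357.5 297.3] [20.6 46.4] 34.3
wrist caddy 0.63 [279. 118.] [398.5 319. ] [132.  221.5] 84.4
wrist caddy 0.19 [132. 379.] [430.3 -60.2] [41.2 18.6] 36.1
top caddy 0.81 [156. 241.] [326.8 341.6] [94.9 72.6] 83.4
top staples_box 0.66 [306. 132.] [577.9  -9.8] [23.4 39.3] 54.2
top staples_box 0.54 [224. 189.] [458.5 167.6] [23.1 36.8] 44.6
top staples_box 0.45 [178. 195.] [439.1 275.4] [35.5 33. ] 31.2
top cork_mat 0.7 [278. 204.] [426.4  48.8] [69.  88.5] 27.6
t 24.2 pos [0.4001 0.2695 0.2297] F [-0.2 -0.1  0. ] w 0.0515 f 0.0
off [-0.0061  0.0355  0.0297] dr [0.001 0.    0.038]
```

View pics/g.png

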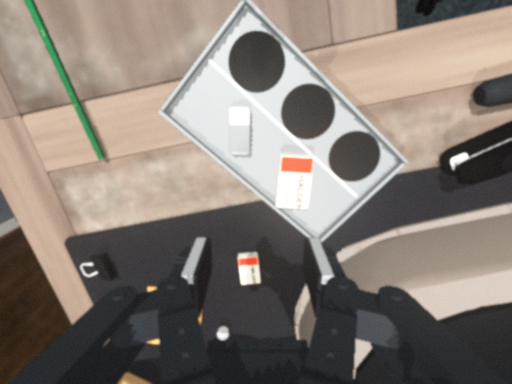

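The empty spots are at (257,61), (308,110) and (355,156). The staples box lies free at (294,181), the eraser at (239,130). I'm moving over the box.

Call:
{"method": "servo_tool", "body": {"moves": [{"hand": 0.54,"offset": [0,0.0365,0.02],"dr": [0,0,0]},{"hand": 0.54,"offset": [0,0,0.04],"dr": [0,0,0.043]},{"hand": 0.54,"offset": [0,0,0.04],"dr": [0,0,0]},{"hand": 0.54,"offset": [0,0,0],"dr": [0,0,0]},{"hand": 0.54,"offset": [0,0,0],"dr": [0,0,0]}]}}

```text
time: 24.82
tool_pos: [0.4303, 0.2913, 0.1306]
eef_rot: [1.487, 2.766, 0.002]
ft_force: [-0.1, 0.5, 0.6]
gripper_width: 0.0458
gripper_force: 0.0
```

```bash
python3 - <<'E'
from h import *
tgt(.4295,.2912,.079,33.5)
snap("wrist","i.png");m=camera_model("wrist")
for l,z in(("staples_box",.018),("eraser",.016)):
  for d in silhouettes("wrist",l)[:2]:
    c=max(cv2.findContours(d["mask"].astype(np.uint8),0,1)[0],key=cv2.contourArea)[:,0]
    w=np.array([ray("wrist",p,z,m)[:2] for p in c]).astype(np.float32)*1000
    r=cv2.minAreaRect(w); print(l,round(d["p"],2),np.round(d["xy"]),np.round(r[0],1),np.round(r[1],1),round(r[2],1))
E
```

```text
t 24.82 pos [0.4303 0.2913 0.1306] F [-0.1  0.5  0.6] w 0.0458 f 0.0
off [ 0.0004 -0.0007  0.0516] dr [ 0.001  0.    -0.   ]
staples_box 0.85 [212. 326.] [453.8 191.7] [12.5 26.7] 40.6
staples_box 0.66 [257. 219.] [431.8 289.8] [33.9 59.5] 33.3
eraser 0.62 [168. 152.] [357.9 298.7] [23.7 45.1] 33.4
```

View pics/i.png

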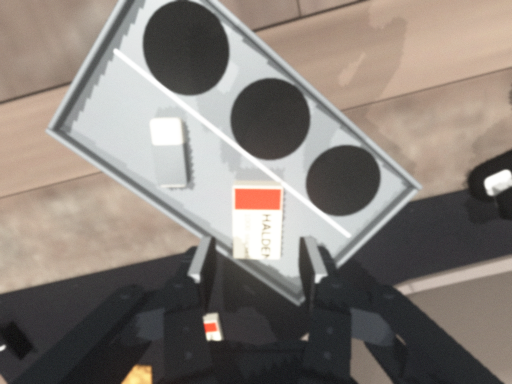

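The line in the caddy is painted, and the box at (257,222) is centred between the fingers, which are at columns 205 and 313. Descending.

Call:
{"method": "servo_tool", "body": {"moves": [{"hand": 0.54,"offset": [0,0,0.025],"dr": [0,0,0]},{"hand": 0.54,"offset": [0,0,0.015],"dr": [0,0,0]},{"hand": 0.54,"offset": [0,0,0.007],"dr": [0,0,0]},{"hand": 0.54,"offset": [0,0,0.003],"dr": [0,0,0]},{"hand": 0.54,"offset": [0,0,0],"dr": [0,0,0]},{"hand": 0.54,"offset": [0,0,0],"dr": [0,0,0]}], "newtons": 30}}

```text
time: 25.72
tool_pos: [0.43, 0.2911, 0.0799]
eef_rot: [1.488, 2.766, 0.001]
ft_force: [0.3, -0.2, -0.1]
gripper_width: 0.0462
gripper_force: 0.0
```

Call:
{"method": "servo_tool", "body": {"moves": [{"hand": 0.3,"offset": [0,0,0],"dr": [0,0,0]},{"hand": 0.3,"offset": [0,0,0],"dr": [0,0,0]},{"hand": 0.3,"offset": [0,0,0],"dr": [0,0,0]},{"hand": 0.3,"offset": [0,0,0],"dr": [0,0,0]}]}}

```text
time: 26.22
tool_pos: [0.4301, 0.2911, 0.08]
eef_rot: [1.488, 2.766, 0.002]
ft_force: [0.5, -1.0, 5.6]
gripper_width: 0.0328
gripper_force: 30.5
```

Call:
{"method": "servo_tool", "body": {"moves": [{"hand": 0.3,"offset": [0,0,-0.03],"dr": [0,0,0]},{"hand": 0.3,"offset": [0,0,-0.05],"dr": [0,0,0]},{"hand": 0.3,"offset": [0,0,-0.06],"dr": [0,0,0]},{"hand": 0.3,"offset": [-0.0297,-0.0376,0],"dr": [0,0,0]},{"hand": 0.3,"offset": [-0.0297,-0.0376,0],"dr": [0,0,0]},{"hand": 0.3,"offset": [-0.0457,-0.0203,0],"dr": [0,0,0]},{"hand": 0.3,"offset": [-0.0457,-0.0203,0],"dr": [0,0,0]},{"hand": 0.3,"offset": [-0.0457,-0.0203,0],"dr": [0,0,0]}]}}

```text
time: 27.22
tool_pos: [0.4238, 0.0504, 0.2189]
eef_rot: [-1.487, -2.767, 0.0]
ft_force: [0.2, 0.5, -0.1]
gripper_width: 0.0333
gripper_force: 30.5
```

Call:
{"method": "servo_tool", "body": {"moves": [{"hand": 0.3,"offset": [0,0,0],"dr": [0,0,0.115]},{"hand": 0.3,"offset": [0,0,0],"dr": [0,0,0]},{"hand": 0.3,"offset": [0,0,0],"dr": [0,0,0]}]}}

```text
time: 27.6
tool_pos: [0.424, 0.0522, 0.219]
eef_rot: [-1.641, -2.678, 0.001]
ft_force: [-0.5, -0.4, -0.3]
gripper_width: 0.0327
gripper_force: 30.5
```

```bash
python3 - <<'E'
from h import *
tgt(.425,.0517,.0795,27)
snap("wrist","j.png");m=camera_model("wrist")
for l,z in(("cork_mat",.004),("chair_bolt",.01)):
  for d in silhouettes("wrist",l)[:2]:
    c=max(cv2.findContours(d["mask"].astype(np.uint8),0,1)[0],key=cv2.contourArea)[:,0]
    w=np.array([ray("wrist",p,z,m)[:2] for p in c]).astype(np.float32)*1000
    r=cv2.minAreaRect(w); print(l,round(d["p"],2),np.round(d["xy"]),np.round(r[0],1),np.round(r[1],1),round(r[2],1))
E
```

```text
t 27.6 pos [0.424  0.0522 0.219 ] F [-0.5 -0.4 -0.3] w 0.0327 f 30.5
off [-0.0009  0.0008  0.1395] dr [-0.001 -0.     0.   ]
cork_mat 0.71 [255. 174.] [421.7  55.9] [69.7 76. ] 27.9
chair_bolt 0.82 [318. 195.] [493.9  60.4] [13.4 39.6] 30.7
```

View pics/j.png

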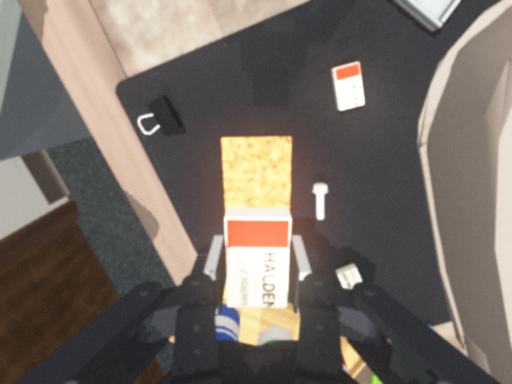

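The box is held level at (258,258) and the mat at (257,172) lies straight below along the tool axis. The bolt at (320,200) is clear. Lowering.

Call:
{"method": "servo_tool", "body": {"moves": [{"hand": 0.3,"offset": [0,0,0.05],"dr": [0,0,0]},{"hand": 0.3,"offset": [0,0,0.05],"dr": [0,0,0]},{"hand": 0.3,"offset": [0,0,0.025],"dr": [0,0,0]},{"hand": 0.3,"offset": [0,0,0.01],"dr": [0,0,0]},{"hand": 0.3,"offset": [0,0,0.003],"dr": [0,0,0]},{"hand": 0.3,"offset": [0,0,0.001],"dr": [0,0,0]},{"hand": 0.3,"offset": [0,0,0],"dr": [0,0,0]}]}}

```text
time: 28.62
tool_pos: [0.4254, 0.052, 0.0815]
eef_rot: [1.643, 2.675, 0.002]
ft_force: [0.5, 0.6, -0.2]
gripper_width: 0.0332
gripper_force: 30.5
```

Call:
{"method": "servo_tool", "body": {"moves": [{"hand": 0.3,"offset": [0,0,0.001],"dr": [0,0,0]},{"hand": 0.3,"offset": [0,0,0.001],"dr": [0,0,0]},{"hand": 0.3,"offset": [0,0,0],"dr": [0,0,0]}]}}

```text
time: 29.0
tool_pos: [0.4252, 0.0519, 0.08]
eef_rot: [1.644, 2.676, 0.001]
ft_force: [-4.1, 0.7, 12.5]
gripper_width: 0.0329
gripper_force: 31.8
```

Call:
{"method": "servo_tool", "body": {"moves": [{"hand": 0.4,"offset": [0,0,-0.0005],"dr": [0,0,0]},{"hand": 0.54,"offset": [0,0,0],"dr": [0,0,0]},{"hand": 0.54,"offset": [0,0,0],"dr": [0,0,0]},{"hand": 0.54,"offset": [0,0,-0.01],"dr": [0,0,0]},{"hand": 0.54,"offset": [0,0,-0.03],"dr": [0,0,0]},{"hand": 0.54,"offset": [0,0,-0.05],"dr": [0,0,0]},{"hand": 0.54,"offset": [0,0,-0.05],"dr": [0,0,0]},{"hand": 1,"offset": [0,0,-0.06],"dr": [0,0,0]}]}}

```text
time: 30.0
tool_pos: [0.4234, 0.0518, 0.2803]
eef_rot: [-1.644, -2.676, 0.001]
ft_force: [1.9, -1.0, 0.1]
gripper_width: 0.0627
gripper_force: 0.0
```

Call:
{"method": "servo_tool", "body": {"moves": [{"hand": 1,"offset": [0,0,0],"dr": [0,0,-0.1676]},{"hand": 1,"offset": [0,0,0],"dr": [0,0,-0.1676]},{"hand": 1,"offset": [0,0,0],"dr": [0,0,-0.1676]},{"hand": 1,"offset": [0,0,0],"dr": [0,0,-0.1676]},{"hand": 1,"offset": [0,0,0],"dr": [0,0,-0.1676]},{"hand": 1,"offset": [0,0,0],"dr": [0,0,-0.1676]},{"hand": 1,"offset": [0,0,0],"dr": [0,0,0]},{"hand": 1,"offset": [0,0,0],"dr": [0,0,0]}]}}

```text
time: 31.0
tool_pos: [0.4243, 0.0519, 0.2791]
eef_rot: [0.155, 3.137, 0.0]
ft_force: [-0.6, 0.4, -0.0]
gripper_width: 0.0856
gripper_force: 0.0
```

```bash
python3 - <<'E'
from h import *
tgt(.466,-.129,.2795)
snap("wrist","k.png")
for cam,l,z in(("wrist","cork_mat",.004),("wrist","staples_box",.018),("top","staples_box",.018),("top","cork_mat",.004),("wrist","chair_bolt",.01),("top","chair_bolt",.01)):
  if cam=="top": camera("top")
  m=camera_model(cam)
  for d in silhouettes(cam,l)[:3]:
    c=max(cv2.findContours(d["mask"].astype(np.uint8),0,1)[0],key=cv2.contourArea)[:,0]
    w=np.array([ray(cam,p,z,m)[:2] for p in c]).astype(np.float32)*1000
    r=cv2.minAreaRect(w); print(cam,l,round(d["p"],2),np.round(d["xy"]),np.round(r[0],1),np.round(r[1],1),round(r[2],1))
E
```

```text
t 31.0 pos [0.4243 0.0519 0.2791] F [-0.6  0.4 -0. ] w 0.0856 f 0.0
off [-0.0594 -0.1758 -0.0004] dr [ 0.     0.    -0.005]
wrist cork_mat 0.9 [250. 157.] [424.3  50.2] [69.8 89.8] 28.5
wrist cork_mat 0.31 [116. 274.] [ 575.1 -173.6] [ 36.2 152. ] 43.3
wrist staples_box 0.98 [257. 168.] [425.6  49.2] [36.5 56.8] 25.6
wrist staples_box 0.58 [353. 179.] [454.4 166.4] [24.5 36.7] 40.4
wrist staples_box 0.56 [226. 275.] [571.1  -6.9] [23.8 41.3] 52.8
top staples_box 0.52 [225. 188.] [459. 167.] [26.2 41.4] 45.0
top cork_mat 0.44 [261. 203.] [426.4  94.7] [21.6  9.8] 18.0
wrist chair_bolt 0.58 [268. 212.] [494.2  62. ] [14.6 38.9] 38.5
```

View pics/k.png

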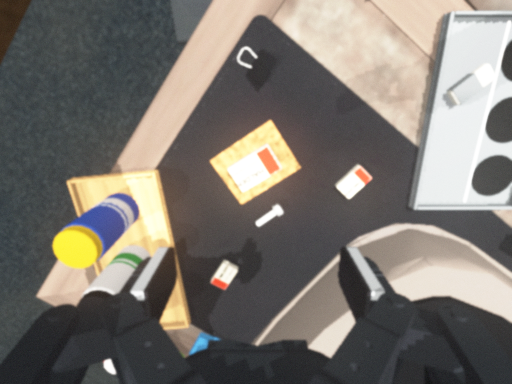

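The staples box lies centred and flat on the mat at (254,168), with bolt and eraser undisturbed. Next I'll return blue.

Call:
{"method": "servo_tool", "body": {"moves": [{"hand": 1,"offset": [-0.0149,-0.044,0],"dr": [0,0,-0.005]},{"hand": 1,"offset": [-0.0149,-0.044,0],"dr": [0,0,0]},{"hand": 1,"offset": [-0.0149,-0.044,0],"dr": [0,0,0]},{"hand": 1,"offset": [-0.0149,-0.044,0],"dr": [0,0,0]},{"hand": 1,"offset": [0,0,0],"dr": [0,0,0]},{"hand": 1,"offset": [0,0,0],"dr": [0,0,0]}], "newtons": 40}}

```text
time: 32.25
tool_pos: [0.4672, -0.1287, 0.2786]
eef_rot: [-0.145, -3.137, -0.001]
ft_force: [-0.3, -0.0, -0.3]
gripper_width: 0.0856
gripper_force: 0.0
```

Call:
{"method": "servo_tool", "body": {"moves": [{"hand": 1,"offset": [0,0,0.05],"dr": [0,0,0]},{"hand": 1,"offset": [0,0,0.05],"dr": [0,0,0]},{"hand": 1,"offset": [0,0,0.035],"dr": [0,0,0]},{"hand": 1,"offset": [0,0,0.0145],"dr": [0,0,0]},{"hand": 0.45,"offset": [0,0,0],"dr": [0,0,0]},{"hand": 0.45,"offset": [0,0,0],"dr": [0,0,0]},{"hand": 0.4,"offset": [0,0,0],"dr": [0,0,0]},{"hand": 0.4,"offset": [0,0,0],"dr": [0,0,0]}]}}

```text
time: 33.25
tool_pos: [0.469, -0.1293, 0.1314]
eef_rot: [0.144, 3.135, -0.001]
ft_force: [-0.1, 0.2, 6.2]
gripper_width: 0.046
gripper_force: 41.6
```

Call:
{"method": "servo_tool", "body": {"moves": [{"hand": 0.4,"offset": [0,0,-0.05],"dr": [0,0,0]},{"hand": 0.4,"offset": [0,0,-0.05],"dr": [0,0,0]},{"hand": 0.4,"offset": [0,0,-0.05],"dr": [0,0,0]},{"hand": 0.4,"offset": [0.018,0.0443,0],"dr": [0,0,0]},{"hand": 0.4,"offset": [0.018,0.0443,0],"dr": [0,0,0]},{"hand": 0.4,"offset": [0.018,0.0443,0],"dr": [0,0,0]},{"hand": 0.4,"offset": [0.018,0.0443,0],"dr": [0,0,0]},{"hand": 0.4,"offset": [0.018,0.0443,0],"dr": [0,0,0]}]}}

```text
time: 34.25
tool_pos: [0.3971, 0.101, 0.2795]
eef_rot: [0.144, 3.138, 0.0]
ft_force: [1.1, 0.5, -1.8]
gripper_width: 0.0459
gripper_force: 42.4
```

Call:
{"method": "servo_tool", "body": {"moves": [{"hand": 0.4,"offset": [0.0047,0.0498,0],"dr": [0,0,0]},{"hand": 0.4,"offset": [0.0047,0.0498,0],"dr": [0,0,0]},{"hand": 0.4,"offset": [0.0047,0.0498,0],"dr": [0,0,0]},{"hand": 0.4,"offset": [0.0047,0.0498,0],"dr": [0,0,0]},{"hand": 0.4,"offset": [-0.0335,0.0252,0],"dr": [0,0,0]},{"hand": 0.4,"offset": [-0.0335,0.0252,0],"dr": [0,0,0]},{"hand": 0.4,"offset": [0,0,0],"dr": [0,0,0]},{"hand": 0.4,"offset": [0,0,0],"dr": [0,0,0]}]}}

```text
time: 35.25
tool_pos: [0.4681, 0.3435, 0.2787]
eef_rot: [-0.143, -3.137, 0.002]
ft_force: [-0.1, 0.2, -2.7]
gripper_width: 0.0466
gripper_force: 42.5
```

```bash
python3 - <<'E'
from h import *
tgt(.4705,.3434,.2795)
E
```

```text
t 35.25 pos [0.4681 0.3435 0.2787] F [-0.1  0.2 -2.7] w 0.0466 f 42.5
off [-0.0024  0.0001 -0.0008] dr [-0.001 -0.002  0.003]
```

Call:
{"method": "servo_tool", "body": {"moves": [{"hand": 0.4,"offset": [-0.0013,0,0.05],"dr": [0,0,0]},{"hand": 0.4,"offset": [0,0,0.05],"dr": [0,0,0]},{"hand": 0.4,"offset": [0,0,0.03],"dr": [0,0,0]},{"hand": 0.4,"offset": [0,0,0.012],"dr": [0,0,0]},{"hand": 0.4,"offset": [0,0,0.005],"dr": [0,0,0]},{"hand": 0.4,"offset": [0,0,0.002],"dr": [0,0,0]},{"hand": 0.4,"offset": [0,0,0.001],"dr": [0,0,0]},{"hand": 0.4,"offset": [0,0,0],"dr": [0,0,0]}]}}

```text
time: 36.25
tool_pos: [0.471, 0.3445, 0.1314]
eef_rot: [0.143, 3.136, 0.002]
ft_force: [-1.3, -1.7, 6.9]
gripper_width: 0.046
gripper_force: 42.8
```

Call:
{"method": "servo_tool", "body": {"moves": [{"hand": 0.6,"offset": [0,0,0],"dr": [0,0,0]},{"hand": 1,"offset": [0,0,0],"dr": [0,0,0]},{"hand": 1,"offset": [0,0,0],"dr": [0,0,0]},{"hand": 1,"offset": [0,0,0],"dr": [0,0,0]},{"hand": 1,"offset": [0,0,-0.03],"dr": [0,0,0]},{"hand": 1,"offset": [0,0,-0.06],"dr": [0,0,0]},{"hand": 1,"offset": [0,0,-0.06],"dr": [0,0,0]},{"hand": 1,"offset": [0.0325,-0.0252,0],"dr": [0,0,0]}]}}

```text
time: 37.25
tool_pos: [0.4396, 0.3245, 0.2869]
eef_rot: [0.143, 3.126, 0.014]
ft_force: [-0.4, 1.0, 0.1]
gripper_width: 0.0854
gripper_force: 0.0
```

Call:
{"method": "servo_tool", "body": {"moves": [{"hand": 1,"offset": [0.0325,-0.0252,0],"dr": [0,0,0]},{"hand": 1,"offset": [-0.0047,-0.0498,0],"dr": [0,0,0]},{"hand": 1,"offset": [-0.0047,-0.0498,0],"dr": [0,0,0]},{"hand": 1,"offset": [-0.0047,-0.0498,0],"dr": [0,0,0]},{"hand": 1,"offset": [-0.0047,-0.0498,0],"dr": [0,0,0]},{"hand": 1,"offset": [-0.0324,-0.0429,0],"dr": [0,0,0]},{"hand": 1,"offset": [-0.0324,-0.0429,0],"dr": [0,0,0]},{"hand": 1,"offset": [-0.0324,-0.0429,0],"dr": [0,0,0]}]}}

```text
time: 38.25
tool_pos: [0.487, -0.0391, 0.2796]
eef_rot: [0.144, 3.137, 0.0]
ft_force: [1.7, 0.4, 0.1]
gripper_width: 0.0856
gripper_force: 0.0
```

Call:
{"method": "servo_tool", "body": {"moves": [{"hand": 1,"offset": [-0.0324,-0.0429,0],"dr": [0,0,0]},{"hand": 1,"offset": [-0.0324,-0.0429,0],"dr": [0,0,0]},{"hand": 1,"offset": [0,0,0],"dr": [0,0,0]},{"hand": 1,"offset": [0,0,0],"dr": [0,0,0]}]}}

```text
time: 38.75
tool_pos: [0.5426, -0.1286, 0.2788]
eef_rot: [-0.144, -3.137, -0.001]
ft_force: [0.1, 0.2, -0.2]
gripper_width: 0.085
gripper_force: 0.0
```

```bash
python3 - <<'E'
from h import *
tgt(.5405,-.1292,.2789)
E
```

```text
t 38.75 pos [ 0.5426 -0.1286  0.2788] F [ 0.1  0.2 -0.2] w 0.085 f 0.0
off [ 0.0021 -0.0007 -0.0001] dr [ 0.001 -0.001  0.002]
```

Correct 2 mm and grasp white.

Call:
{"method": "servo_tool", "body": {"moves": [{"hand": 1,"offset": [0.002,-0.0007,0.05],"dr": [0,0,0]},{"hand": 1,"offset": [0,0,0.05],"dr": [0,0,0]},{"hand": 1,"offset": [0,0,0.035],"dr": [0,0,0]},{"hand": 1,"offset": [0,0,0.0145],"dr": [0,0,0]},{"hand": 0.45,"offset": [0,0,0],"dr": [0,0,0]},{"hand": 0.45,"offset": [0,0,0],"dr": [0,0,0]},{"hand": 0.4,"offset": [0,0,0],"dr": [0,0,0]},{"hand": 0.4,"offset": [0,0,0],"dr": [0,0,0]}]}}

```text
time: 39.75
tool_pos: [0.5425, -0.1296, 0.1321]
eef_rot: [0.143, 3.134, -0.001]
ft_force: [-1.0, 1.1, 7.0]
gripper_width: 0.0461
gripper_force: 41.6
```

Call:
{"method": "servo_tool", "body": {"moves": [{"hand": 0.4,"offset": [0,0,-0.05],"dr": [0,0,0]},{"hand": 0.4,"offset": [0,0,-0.05],"dr": [0,0,0]},{"hand": 0.4,"offset": [0,0,-0.05],"dr": [0,0,0]},{"hand": 0.4,"offset": [0.0324,0.0429,0],"dr": [0,0,0]},{"hand": 0.4,"offset": [0.0324,0.0429,0],"dr": [0,0,0]},{"hand": 0.4,"offset": [0.0324,0.0429,0],"dr": [0,0,0]},{"hand": 0.4,"offset": [0.0324,0.0429,0],"dr": [0,0,0]},{"hand": 0.4,"offset": [0.0324,0.0429,0],"dr": [0,0,0]}]}}

```text
time: 40.75
tool_pos: [0.3979, 0.1001, 0.2799]
eef_rot: [0.145, 3.138, 0.0]
ft_force: [0.3, 1.5, -1.9]
gripper_width: 0.0464
gripper_force: 42.4
```

Call:
{"method": "servo_tool", "body": {"moves": [{"hand": 0.4,"offset": [0.0046,0.05,0],"dr": [0,0,0]},{"hand": 0.4,"offset": [0.0046,0.05,0],"dr": [0,0,0]},{"hand": 0.4,"offset": [0.0046,0.05,0],"dr": [0,0,0]},{"hand": 0.4,"offset": [0.0046,0.05,0],"dr": [0,0,0]},{"hand": 0.4,"offset": [0.0046,0.05,0],"dr": [0,0,0]},{"hand": 0.4,"offset": [0,0,0],"dr": [0,0,0]},{"hand": 0.4,"offset": [0,0,0],"dr": [0,0,0]}]}}

```text
time: 41.62
tool_pos: [0.3987, 0.3497, 0.2794]
eef_rot: [-0.142, -3.138, 0.002]
ft_force: [-0.5, -0.8, -1.7]
gripper_width: 0.0461
gripper_force: 42.6
```

```bash
python3 - <<'E'
from h import *
tgt(.4004,.3505,.2786)
E
```

```text
t 41.62 pos [0.3987 0.3497 0.2794] F [-0.5 -0.8 -1.7] w 0.0461 f 42.6
off [-0.0016  0.001   0.0008] dr [-0.001 -0.001  0.004]
```

Call:
{"method": "servo_tool", "body": {"moves": [{"hand": 0.4,"offset": [-0.0015,0.001,0.05],"dr": [0,0,0]},{"hand": 0.4,"offset": [0,0,0.05],"dr": [0,0,0]},{"hand": 0.4,"offset": [0,0,0.03],"dr": [0,0,0]},{"hand": 0.4,"offset": [0,0,0.012],"dr": [0,0,0]},{"hand": 0.4,"offset": [0,0,0.005],"dr": [0,0,0]},{"hand": 0.4,"offset": [0,0,0.002],"dr": [0,0,0]},{"hand": 0.4,"offset": [0,0,0.001],"dr": [0,0,0]},{"hand": 0.4,"offset": [0,0,0],"dr": [0,0,0]}]}}

```text
time: 42.62
tool_pos: [0.4017, 0.3514, 0.1321]
eef_rot: [0.142, 3.136, 0.002]
ft_force: [-1.4, -3.7, 5.1]
gripper_width: 0.046
gripper_force: 43.2
```

Call:
{"method": "servo_tool", "body": {"moves": [{"hand": 0.6,"offset": [0,0,0],"dr": [0,0,0]},{"hand": 1,"offset": [0,0,0],"dr": [0,0,0]},{"hand": 1,"offset": [0,0,0],"dr": [0,0,0]},{"hand": 1,"offset": [0,0,0],"dr": [0,0,0]},{"hand": 1,"offset": [0,0,-0.03],"dr": [0,0,0]},{"hand": 1,"offset": [0,0,-0.06],"dr": [0,0,0]},{"hand": 1,"offset": [0,0,-0.06],"dr": [0,0,0]},{"hand": 1,"offset": [-0.0046,-0.05,0],"dr": [0,0,0]}]}}

```text
time: 43.62
tool_pos: [0.404, 0.3042, 0.287]
eef_rot: [0.137, 3.128, 0.014]
ft_force: [0.4, -0.7, 0.6]
gripper_width: 0.0856
gripper_force: 0.0
```

Call:
{"method": "servo_tool", "body": {"moves": [{"hand": 1,"offset": [-0.0046,-0.05,0],"dr": [0,0,0]},{"hand": 1,"offset": [-0.0046,-0.05,0],"dr": [0,0,0]},{"hand": 1,"offset": [-0.0046,-0.05,0],"dr": [0,0,0]},{"hand": 1,"offset": [-0.0046,-0.05,0],"dr": [0,0,0]},{"hand": 1,"offset": [-0.0395,-0.0344,0],"dr": [0,0,0]},{"hand": 1,"offset": [-0.0395,-0.0344,0],"dr": [0,0,0]},{"hand": 1,"offset": [-0.0395,-0.0344,0],"dr": [0,0,0]},{"hand": 1,"offset": [-0.0395,-0.0344,0],"dr": [0,0,0]}]}}

```text
time: 44.62
tool_pos: [0.5466, -0.0529, 0.2798]
eef_rot: [0.144, 3.138, 0.0]
ft_force: [0.2, 1.4, -0.1]
gripper_width: 0.0853
gripper_force: 0.0
```

Call:
{"method": "servo_tool", "body": {"moves": [{"hand": 1,"offset": [-0.0395,-0.0344,0],"dr": [0,0,0]},{"hand": 1,"offset": [-0.0395,-0.0344,0],"dr": [0,0,0]},{"hand": 1,"offset": [0,0,0],"dr": [0,0,0]},{"hand": 1,"offset": [0,0,0],"dr": [0,0,0]}]}}

```text
time: 45.12
tool_pos: [0.6176, -0.127, 0.2791]
eef_rot: [-0.144, -3.137, -0.001]
ft_force: [-0.5, -0.2, 0.6]
gripper_width: 0.0853
gripper_force: 0.0
```

```bash
python3 - <<'E'
from h import *
tgt(.6151,-.1276,.2795)
E
```

```text
t 45.12 pos [ 0.6176 -0.127   0.2791] F [-0.5 -0.2  0.6] w 0.0853 f 0.0
off [ 0.0024 -0.0008 -0.0004] dr [ 0.001 -0.002  0.003]
```

Call:
{"method": "servo_tool", "body": {"moves": [{"hand": 1,"offset": [0.0024,-0.0008,0.05],"dr": [0,0,0]},{"hand": 1,"offset": [0,0,0.05],"dr": [0,0,0]},{"hand": 1,"offset": [0,0,0.035],"dr": [0,0,0]},{"hand": 1,"offset": [0,0,0.0145],"dr": [0,0,0]},{"hand": 0.45,"offset": [0,0,0],"dr": [0,0,0]},{"hand": 0.45,"offset": [0,0,0],"dr": [0,0,0]},{"hand": 0.4,"offset": [0,0,0],"dr": [0,0,0]},{"hand": 0.4,"offset": [0,0,0],"dr": [0,0,0]}]}}

```text
time: 46.12
tool_pos: [0.6171, -0.1281, 0.1329]
eef_rot: [0.143, 3.134, -0.001]
ft_force: [-0.4, 0.4, 7.8]
gripper_width: 0.0462
gripper_force: 41.5
```

Call:
{"method": "servo_tool", "body": {"moves": [{"hand": 0.4,"offset": [0,0,-0.05],"dr": [0,0,0]},{"hand": 0.4,"offset": [0,0,-0.05],"dr": [0,0,0]},{"hand": 0.4,"offset": [0,0,-0.05],"dr": [0,0,0]},{"hand": 0.4,"offset": [0.0395,0.0344,0],"dr": [0,0,0]},{"hand": 0.4,"offset": [0.0395,0.0344,0],"dr": [0,0,0]},{"hand": 0.4,"offset": [0.0395,0.0344,0],"dr": [0,0,0]},{"hand": 0.4,"offset": [0.0395,0.0344,0],"dr": [0,0,0]},{"hand": 0.4,"offset": [0.0395,0.0344,0],"dr": [0,0,0]}]}}

```text
time: 47.12
tool_pos: [0.433, 0.0624, 0.2804]
eef_rot: [0.144, 3.138, 0.001]
ft_force: [0.5, 1.1, -1.7]
gripper_width: 0.046
gripper_force: 42.2
```

Call:
{"method": "servo_tool", "body": {"moves": [{"hand": 0.4,"offset": [0.0395,0.0344,0],"dr": [0,0,0]},{"hand": 0.4,"offset": [0.018,0.05,0],"dr": [0,0,0]},{"hand": 0.4,"offset": [0.018,0.05,0],"dr": [0,0,0]},{"hand": 0.4,"offset": [0.018,0.05,0],"dr": [0,0,0]},{"hand": 0.4,"offset": [0.018,0.05,0],"dr": [0,0,0]},{"hand": 0.4,"offset": [0.018,0.05,0],"dr": [0,0,0]},{"hand": 0.4,"offset": [0,0,0],"dr": [0,0,0]},{"hand": 0.4,"offset": [0,0,0],"dr": [0,0,0]}]}}

```text
time: 48.12
tool_pos: [0.3312, 0.3561, 0.28]
eef_rot: [-0.142, -3.138, 0.002]
ft_force: [0.5, 0.0, -2.1]
gripper_width: 0.0457
gripper_force: 42.4
```

```bash
python3 - <<'E'
from h import *
tgt(.3315,.357,.2795)
E
```

```text
t 48.12 pos [0.3312 0.3561 0.28  ] F [ 0.5  0.  -2.1] w 0.0457 f 42.4
off [-0.0003  0.001   0.0005] dr [-0.001 -0.     0.004]
```

Call:
{"method": "servo_tool", "body": {"moves": [{"hand": 0.4,"offset": [-0.0003,0.0008,0.05],"dr": [0,0,0]},{"hand": 0.4,"offset": [0,0,0.05],"dr": [0,0,0]},{"hand": 0.4,"offset": [0,0,0.03],"dr": [0,0,0]},{"hand": 0.4,"offset": [0,0,0.012],"dr": [0,0,0]},{"hand": 0.4,"offset": [0,0,0.005],"dr": [0,0,0]},{"hand": 0.4,"offset": [0,0,0.002],"dr": [0,0,0]},{"hand": 0.4,"offset": [0,0,0.001],"dr": [0,0,0]},{"hand": 0.4,"offset": [0,0,0],"dr": [0,0,0]}]}}

```text
time: 49.12
tool_pos: [0.3329, 0.3577, 0.1329]
eef_rot: [0.143, 3.136, 0.002]
ft_force: [-1.1, -4.1, 4.6]
gripper_width: 0.0457
gripper_force: 43.3
```

Call:
{"method": "servo_tool", "body": {"moves": [{"hand": 0.6,"offset": [0,0,0],"dr": [0,0,0]},{"hand": 1,"offset": [0,0,0],"dr": [0,0,0]},{"hand": 1,"offset": [0,0,0],"dr": [0,0,0]},{"hand": 1,"offset": [0,0,0],"dr": [0,0,0]},{"hand": 1,"offset": [0,0,-0.03],"dr": [0,0,0]},{"hand": 1,"offset": [0,0,-0.06],"dr": [0,0,0]},{"hand": 1,"offset": [0,0,-0.06],"dr": [0,0,0]},{"hand": 1,"offset": [-0.035,-0.003,-0.03],"dr": [0,0,0]}]}}

```text
time: 50.12
tool_pos: [0.3664, 0.3523, 0.3146]
eef_rot: [0.139, 3.135, 0.007]
ft_force: [0.2, 0.6, -0.9]
gripper_width: 0.0852
gripper_force: 0.0
```

Call:
{"method": "servo_tool", "body": {"moves": [{"hand": 1,"offset": [-0.0355,-0.0026,-0.03],"dr": [0,0,0]},{"hand": 1,"offset": [0,0,0],"dr": [0,0,0]},{"hand": 1,"offset": [0,0,0],"dr": [0,0,0]}]}}

```text
time: 50.5
tool_pos: [0.4009, 0.345, 0.3393]
eef_rot: [-0.144, -3.136, 0.002]
ft_force: [-0.1, -0.3, 0.6]
gripper_width: 0.0855
gripper_force: 0.0
```

```bash
python3 - <<'E'
from h import *
tgt(.4032,.3442,.3404)
snap("wrist","l.png")
for p in [(.3341,.3548),(.4018,.3484),(.4695,.342)]: print(proj("wrist",(*p,.107)))
E
```

```text
t 50.5 pos [0.4009 0.345  0.3393] F [-0.1 -0.3  0.6] w 0.0855 f 0.0
off [-0.0023 -0.0006 -0.0011] dr [-0.001 -0.002  0.003]
[261.08112721 110.44782917]
[260.62058762 174.7697992 ]
[260.22050968 230.64729913]
```

View pics/l.png

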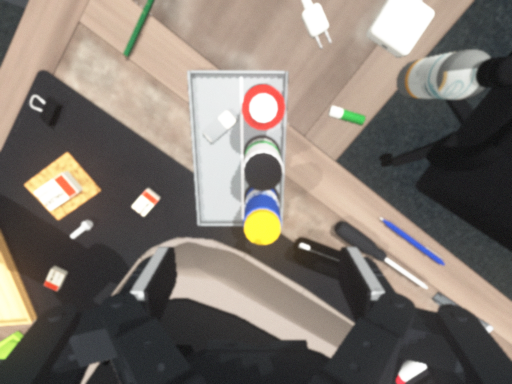

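The picture matches the initial one within about 1 px: lids at (264,106), (264,170) and (263,226), eraser unmoved, staples box on the mat at (62,186).

```bash
python3 -c "
from bench import job_done; print(job_done())"
```

```text
the job is handed in; nothing more can be done
None
```

The job is done and handed in: the staples box lies flat in the middle of the cork mat, and all three containers stand upright back on their original spots. The eraser and bolt look undisturbed in the wrist pictures, and the robot clock read about 50 s.

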